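# Close a membrane test cell and hold it shut for its screws

### The job

Get the membrane test cell ready for its cover screws. First turn its lock ring by the upright pin, clockwise seen from above, all the way to the locked mark by the stop block; then take the white cover by its grip block, set it over the two dowels with its edge notch around the ring's pin, and press it down against the springy seal until it sits flush on the cell body all round. Finish while still pressing: your program ends holding the cover shut, the ring still locked and the other things on the bench left where they are.

Things in the scene. Friction and masses are not known exactly. Their poses are not given: they have to be found in the camera images.
- cell_seat (a point): Membrane test cell, fixed: aluminium foot 148 mm across and 14 mm high, on it a body 80 mm across with a flat top face 50 mm above the bench, where the cover must sit. This point: centre of that face. z up, y through both dowels, -x to the locked mark (dark line on the foot's edge); on its +y side a stop block 31 mm high. A hose barb (10 mm thick, 42 mm above the bench) reaches x = +65 mm.
- dowel_1 (a point): top of the steel dowel at the cell's y = +32 mm, x = 0: 10 mm diameter, standing 20 mm above the cell's top face, its upper 6 mm tapered to 5 mm
- dowel_2 (a point): top of the other dowel, the same, at the cell's y = -32 mm, x = 0
- lock_ring (a joint): angle of the dark knurled lock ring (131 mm across, 16 to 30 mm above the bench) about the cell's vertical axis, rad: 0 is fully locked, a hard stop, with its pin at the cell's -x side; larger is open, the pin that angle round towards the cell's -y side (up to 1.5). Stiff to turn (0.12 N m, 2 N at the pin), no spring, stays where it is left.
- ring_pin (a point): upright steel pin on the lock ring, 12 mm diameter, from 30 to 66 mm above the bench, 58 mm from the cell's axis; 12 mm free between it and the body. This point: on the pin's axis, 50 mm above the bench; its -x points away from the cell's axis. While the ring is open the pin stands under the cover's rim and keeps the cover up; locked, it goes into the cover's notch.
- cover_grip (a point): loose cover, lying on the bench underside down, 0.26 to 0.40 kg: white disc 132 mm across, 14 mm thick, with a grey grip block on its centre, 24 mm wide along the cover's x, 44 mm long along y, 44 mm high. This point: centre of the block, 36 mm above the underside; z up. Grip it across the 24 mm: the dowels come up by the block's ends. Shut, the cover's axes agree with the cell's.
- cover_seat (a point): centre of the cover's flat underside, 36 mm below cover_grip; lies on cell_seat when the cell is shut. The two dowel holes go right through the disc, 11.6 mm wide, at the cover's y = +32 and -32 mm, x = 0. Two hose barbs on the rim at its +x side.
- cover_notch (a point): middle of the notch in the cover's rim, at the cover's -x side, 56 mm from its centre, on the top of the disc: 26 mm wide, 23 mm deep, open at the rim; the locked ring pin comes up through it
- seal (a joint): black rubber seal ring, 56 mm across, in the cell's top face, on springs: 0 is up, standing 4 mm proud of the face; reads the depth pushed in, m. It gives from 7 N on and needs 12 N at 0.004, where the cover meets the face. The cover's weight alone does not push it in; let go, the cover rides up 4 mm.
- petri_dish_mid (a point): bystander: closed petri dish, 60 mm across, 15 mm high (centre)
- vial_a_mid (a point): bystander: screw-cap vial, 22 mm across, 50 mm high, standing (centre)
- vial_b_mid (a point): bystander: screw-cap vial, 22 mm across, 50 mm high, standing (centre)
- lab_timer_mid (a point): bystander: small lab timer, 62 x 66 x 20 mm (centre)
- tape_roll_mid (a point): bystander: roll of tape, 72 mm across, 19 mm high, lying (centre)
Things that resemble listed ones, but are neither listed nor needed, are in the scene too. There is more than one size of the part that bears cover_grip; the job needs the larger.

How it is judged:
On the way, in this order (a step that is already met when the one before it is completed fails the run):
1. the lock ring is turned to its locked mark (value of joint lock_ring below 0.1 rad), for 0.2 s.
2. the cover is on both dowels, the right way round, its underside within 8 mm of the cell's face (z of cover_seat in the frame of cell_seat below 0.008 m and horizontal distance between cover_seat and cell_seat below 0.003 m and angle between the y axis of cover_seat and the y axis of cell_seat, either way round below 0.07 rad and x of cover_notch in the frame of cell_seat below -0.05 m), for 0.1 s.
At the end, for the whole second after the job is handed in: Lock ring within 0.1 rad of its locked stop; cover on both dowels, notch at the pin, its underside within 1 mm of the cell's face and level (1.4 degrees), centred to 2.5 mm; seal pressed in by at least 3 mm; the robot still holding or pressing the cover (over 3 N) through the last second (value of joint lock_ring below 0.1 rad and z of cover_seat in the frame of cell_seat below 0.001 m and horizontal distance between cover_seat and cell_seat below 0.0025 m and angle between the y axis of cover_seat and the y axis of cell_seat, either way round below 0.06 rad and x of cover_notch in the frame of cell_seat below -0.05 m and angle between cover_seat's own z axis and vertical below 0.025 rad and value of joint seal above 0.003 m and contact force between any of the fingers, the arm and cover above 3 N); the arm keeps its last pose, push and grip.
It fails at once if a bystander (petri dish, vials, timer, tape roll) is moved by more than 25 mm (distance of any of petri_dish_mid, vial_a_mid, vial_b_mid, lab_timer_mid, tape_roll_mid from where it was at the start of the episode above 0.025 m).
It also fails if it takes over 64 s, if anything falls off the work surface, if the arm or the gripper's body presses on something with over 40 N, if the wrist force passes 120 N, or if a joint passes its speed limit or range.

### The arm

A 6-joint arm with a two-finger parallel gripper is mounted at the origin on a cart in front of the work surface, level with it; the furniture and walls round the work are solid. World frame = base frame: x ahead of the robot, y to its left, z up, the work surface at z = 0. Lengths are in m, angles in rad, forces in N, time in s.
With the tool pointing down it reaches from about 0.4 to 0.825 m from the base axis. Payload 7 kg.
Tool frame: the origin (TCP) lies at the very end of the fingers, on their centre line; the grasp point (between the pads) lies 19 mm behind it (arm.grip_point_offset is the distance from the TCP to the grasp point, in m); z points along the fingers, y is the line along which they close (so a half turn about z gives the same grasp; the last joint's range is limited). The gripper opens to 88 mm and grips with 3 to 60 N. Pads are 19 mm wide; open, the fingers measure 130 mm over their backs; the gripper's body (78 mm by 193 mm) begins 47 mm behind the grasp point.
Start: joints at [1.527, 0.359, 0.012, 0, -1.224, -0.288], TCP at [0.22, 0.638, 0.227] pointing down, gripper open.
Joint ranges: [-3.07, 3.07], [-1.43, 2.12], [-1.02, 1.25], [-3.03, 1.67], [-3.05, -0], [-3.03, 3.03]. Speed limits (rad/s): [2.39, 2.39, 3.01, 3.14, 3.14, 3.14].

### API

Orientations are given as [roll, pitch, yaw] about the fixed x, y, z axes, in that order (R = Rz(yaw) Ry(pitch) Rx(roll)).
In Python, from station import arm, cams gives the robot as it stands.
- The arm moves only by the shell command python3 -m handwheel 'ROWS' [FORCE]. ROWS is JSON, a list that holds one entry, the list of rows, each a list of 7 numbers: the shift along the tool's x, y, z normalised to -1 to 1, where 1 is 0.08 m, then the turn, a rotation vector about the tool's x, y, z normalised to -1 to 1, where 1 is 0.5 rad, then the closure in counts, from 0 (fully open) to 255 (shut). In form: [[[x, y, z, wx, wy, wz, hand], ...]]. A call has 1 to 5 rows; each row is the pose to reach, as a shift and turn from the pose commanded when the call began, along the tool's axes at that moment; what a row does not reach only later rows make up. A row lasts 1/8 s, in which the tool goes at most 62.5 mm and 10.7 degrees, less where a joint would pass 70% of its speed; a pose out of reach is approached as far as the arm can. A call with a number of a shift or a turn outside -1 to 1 is refused whole. A call with a gripper value outside its range is refused whole. The fingers move at their own pace and stop on an object; FORCE is the grip in N (left out, the last holds). Time passes only in rows, so rows that repeat a pose let the fingers close. It gives the time, the measured TCP pose, the force, the opening and the grip force at its end, in the units of the state.
- arm.get_state(): the state, without advancing time (a new reading comes with each control period).
- cams.grab_frame(name): name is "scene" or "side" or "wrist"; returns the picture (480x640x3 uint8, blue, green, red); there is no depth.
- cams.camera_info(name): a dict with "camera_matrix" (3x3 intrinsics, pixels), "dist_coeffs" ([k1, k2, p1, p2, k3] as OpenCV has them; the pictures are not rectified), "R" (3x3) and "t" (3): a world point X has camera coordinates R X + t; the wrist camera has in their place "hand_eye" (4x4, takes a point from camera to tool coordinates, whose origin is the TCP and whose axes are the flange's). Camera axes: x right, y down, z forward; pixel columns grow to the right and rows downward; lengths in m; the calibration is good to about 2 mm. A picture is of the moment at which its call begins: read the wrist's pose just before it. camera_info takes no time and is no camera call.
- arm.job_done(): hands the job in; it is judged then, once.
The state is a dict: "t": time; "q": joint angles; "qd": joint speeds; "joint_efforts": joint torques, N m; "eef_pos": TCP position; "ee_rot": TCP orientation; "force": force on the tool from outside, world axes, zero at the start; "moment": the same for the moment, N m; "width": finger opening in m; "gripper_force": force on a finger pad.
Only numpy, scipy, OpenCV 4.12 (cv2) and the standard library are available. Lean on these libraries where they do the work, as an engineer would, in place of code of your own. Each camera call takes 0.05 s, during which the arm holds its last target. There are 200 camera calls.

## Working session

There is one attempt and no reset: what is moved stays moved. The work goes in short steps, Python scripts to look and compute and a shell command to move; the robot and the scene stay as the last step left them, time stands still between calls to the robot, and variables do not carry over. Pictures are saved under pics/ and viewed, at most 10 in all, crops included, and the job is handed in when it is done.

```bash
ls; mkdir -p pics
python3 - <<'E'
from station import arm,cams
import cv2,numpy as np
s=arm.get_state();print(s)
ims=[]
for n in("scene","side","wrist"):
    im=cams.grab_frame(n);cv2.imwrite(f"pics/{n}0.png",im)
    c=cams.camera_info(n);print(n,{k:np.round(v,4).tolist() for k,v in c.items() if not isinstance(v,str)})
E
```

```text
pics
{'t': 0.0, 'q': array([ 1.52711574e+00,  3.59374379e-01,  1.10695671e-02, -3.49375663e-04,
       -1.22409150e+00, -2.88136030e-01]), 'qd': array([-0.00014695, -0.00227744,  0.00076263,  0.00054081, -0.00051547,
        0.00058616]), 'joint_efforts': array([-1.02189533e-03, -5.82711411e+01,  2.93067241e+01,  6.99757621e+00,
        6.96762989e-03, -1.51598069e-04]), 'eef_pos': array([0.21973264, 0.6377235 , 0.22563557]), 'ee_rot': array([ 3.13996529e+00, -1.39808048e-04, -3.31935480e-01]), 'force': array([0.68530719, 0.44433372, 0.48781225]), 'moment': array([ 0.06868438,  0.0090156 , -0.00539487]), 'gripper_force': 0.0, 'width': 0.08766971488030491}
scene {'camera_matrix': [[455.5198, 0.0, 312.774], [0.0, 455.5198, 235.3936], [0.0, 0.0, 1.0]], 'dist_coeffs': [0.0065, 0.0, 0.0, 0.0, 0.0], 'R': [[0.7946, -0.607, -0.0074], [-0.337, -0.4309, -0.8371], [0.505, 0.6677, -0.547]], 't': [-0.396, 0.2211, 0.8931]}
side {'camera_matrix': [[528.1711, 0.0, 310.6316], [0.0, 528.1711, 247.2625], [0.0, 0.0, 1.0]], 'dist_coeffs': [0.0353, 0.0, 0.0, 0.0, 0.0], 'R': [[0.9995, -0.031, -0.0071], [-0.0242, -0.5958, -0.8028], [0.0207, 0.8025, -0.5962]], 't': [-0.4686, 0.0521, 0.9931]}
wrist {'camera_matrix': [[402.5717, 0.0, 317.7625], [0.0, 402.5717, 238.5809], [0.0, 0.0, 1.0]], 'dist_coeffs': [-0.0664, 0.0, 0.0, 0.0, 0.0], 'hand_eye': [[-0.0006, -0.9671, -0.2543, 0.0692], [1.0, -0.0007, 0.0004, -0.0003], [-0.0006, -0.2543, 0.9671, -0.1583], [0.0, 0.0, 0.0, 1.0]]}
```

View pics/scene0.png

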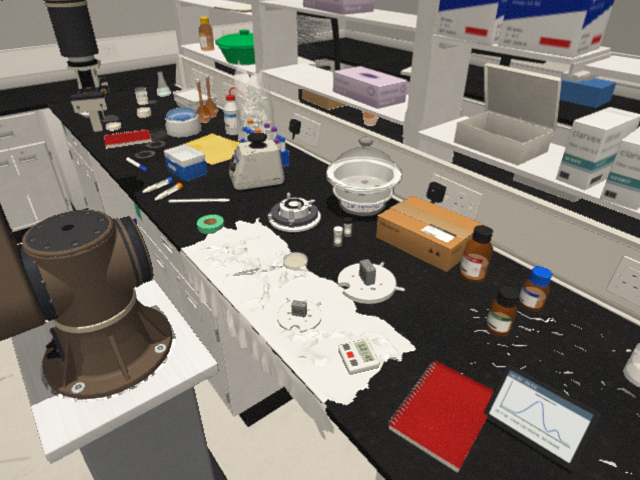

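View pics/side0.png

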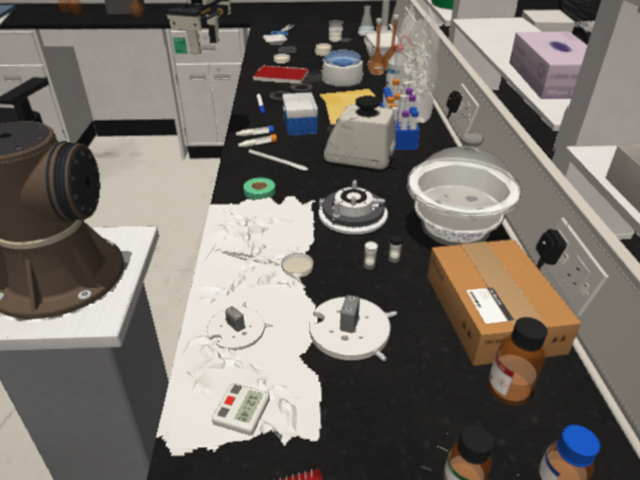

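The picture shows the cell at scene (293,213) and side (354,207). There are two white covers with grip blocks: A at scene (367,282) / side (349,325), about 82 px wide, and B at scene (298,315) / side (236,327), about 58 px wide. A is the larger one, so it is the cover the job needs. I'll confirm that in an enlarged crop.

```bash
cat > h.py <<'E'
from station import arm,cams
import cv2,numpy as np
from scipy.spatial.transform import Rotation as Ro
def ray(n,px,s=None):
    c=cams.camera_info(n);K=np.array(c["camera_matrix"]);d=np.array(c["dist_coeffs"])
    u=cv2.undistortPoints(np.array(px,float).reshape(-1,1,2),K,d).reshape(-1,2)
    v=np.c_[u,np.ones(len(u))]
    if n=="wrist":
        H=np.array(c["hand_eye"]);s=s or arm.get_state()
        Rt=Ro.from_euler("xyz",s["ee_rot"]).as_matrix()
        return Rt@H[:3,3]+s["eef_pos"],(Rt@H[:3,:3]@v.T).T
    R=np.array(c["R"]);t=np.array(c["t"]);return -R.T@t,v@R
def onz(n,px,z,s=None):
    o,v=ray(n,px,s);return o+v*((z-o[2])/v[:,2])[:,None]
def rel(p):  # world TCP target -> normalised tool shift
    s=arm.get_state();return Ro.from_euler("xyz",s["ee_rot"]).inv().apply(np.array(p)-s["eef_pos"])/.08
E
python3 - <<'E'
from h import *
print("side cover A top",onz("side",[[349,325],[310,328],[390,325]],.014),"B",onz("side",[[209,327],[265,327]],.01))
print("scene A",onz("scene",[[367,282]],.014))
print("cell",onz("side",[[354,207]],.016),onz("scene",[[293,215]],.016))
print("vials",onz("side",[[370,266],[394,259]],0),"petri",onz("side",[[297,265]],.0),"tape",onz("side",[[259,188]],.01), "timer",onz("side",[[241,408]],.01))
a=cv2.imread("pics/side0.png");b=cv2.imread("pics/scene0.png")
f=lambda i,x,y:cv2.resize(i[y:y+75,x:x+100],(400,300),interpolation=cv2.INTER_CUBIC)
cv2.imwrite("pics/m.png",np.vstack([np.hstack([f(a,305,168),f(a,300,288)]),np.hstack([f(b,245,178),f(b,320,245)])]))
E
```

```text
side cover A top [[ 0.52647297 -0.16577017  0.014     ]
 [ 0.46267523 -0.17017779  0.014     ]
 [ 0.59316383 -0.16820722  0.014     ]] B [[ 0.29751244 -0.15741031  0.01      ]
 [ 0.38918611 -0.16109223  0.01      ]]
scene A [[ 0.52398505 -0.16991465  0.014     ]]
cell [[0.56910185 0.18943522 0.016     ]] [[0.56252803 0.17570875 0.016     ]]
vials [[5.82322988e-01 3.71995011e-03 0.00000000e+00]
 [6.31352563e-01 2.35288239e-02 1.11022302e-16]] petri [[0.443136   0.01232285 0.        ]] tape [[0.35800935 0.29035603 0.01      ]] timer [[ 0.36187414 -0.31732142  0.01      ]]
```

View pics/m.png

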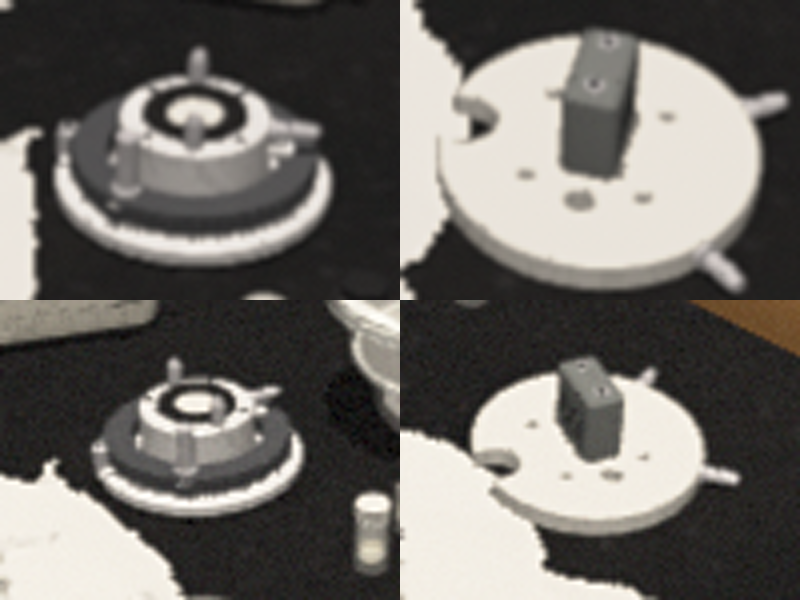

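The crop confirms A: its disc spans x 0.463 to 0.593, about 130 mm, with a notch on -x, a grip block and two barbs. The ring pin is at crop (128,135) and the dowels at (199,50) and (193,117). I'll move above the cell.

```bash
for i in 1 2 3 4 5; do python3 -m handwheel '[[[0.5,0.33,0,0,0,0,0],[1,0.67,0,0,0,0,0]]]' >/dev/null; done; python3 -m handwheel '[[[0.5,0.33,0,0,0,0,0],[0.8,0.67,0,0,0,0,0],[0.8,0.67,0,0,0,0,0],[0.8,0.67,0,0,0,0,0],[0.8,0.67,0,0,0,0,0]]]'
python3 - <<'E'
from h import *
s=arm.get_state();im=cams.grab_frame("wrist");cv2.imwrite("pics/w1.png",im);import pickle;pickle.dump(s,open("s1.pkl","wb"));print(s["t"],s["eef_pos"],s["ee_rot"],s["q"])
E
```

```text
t: 2.02
eef_pos: [0.5535, 0.1837, 0.2266]
ee_rot: [-3.141, 0.0, -0.331]
force: [0.0, -0.1, -0.2]
width: 0.0877
gripper_force: 0.0
2.025 [0.55352694 0.1837293  0.22657452] [-3.14148714e+00  2.07251178e-05 -3.30790446e-01] [ 6.55529265e-01  2.08778250e-01 -1.96313482e-01 -8.21564307e-05
 -1.16562803e+00  5.84508995e-01]
```

View pics/w1.png

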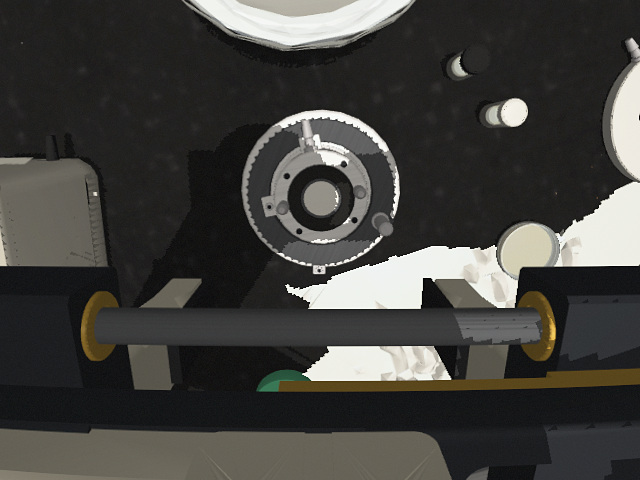

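The wrist view shows the cell at (321,190), with dowels near (282,208) and (359,191). The pin is near (378,218) to (388,229), the barb at (308,135), and the stop block at (319,270). I'll enlarge it to read exact pixels.

Run:
```python
from h import *
im=cv2.imread("pics/w1.png")[125:275,230:430];cv2.imwrite("pics/w1c.png",cv2.resize(im,(800,600),interpolation=cv2.INTER_CUBIC))
```

```text
(no output)
```

View pics/w1c.png

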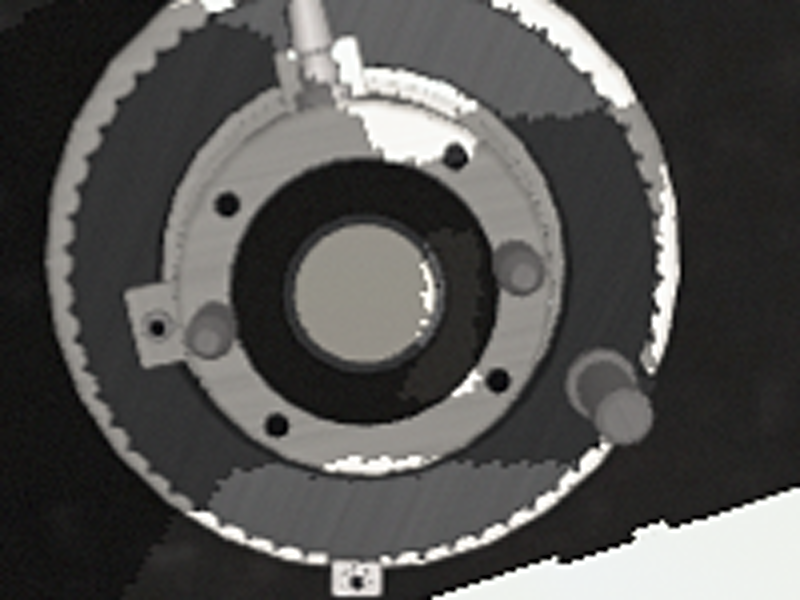

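```bash
cat >> h.py <<'E'
def cell():
    import json;return json.load(open("cell.json"))
E
python3 - <<'E'
from h import *
import pickle,json
s=pickle.load(open("s1.pkl","rb"))
f=lambda a:np.array(a)/4+[230-.4,125-.4]
d=onz("wrist",f([[207,336],[524,273]]),.07,s);print("dowels",d,np.linalg.norm(d[0]-d[1]))
c=d.mean(0);fc=onz("wrist",f([[365,292]]),.05,s)[0];print("c",c,"seal",fc)
p=onz("wrist",f([[625,416]]),.066,s)[0];pb=onz("wrist",f([[600,378]]),.03,s)[0];print("pin",p,pb,np.linalg.norm((p-c)[:2]))
y=(d[0]-d[1])[:2];yaw=np.arctan2(-y[0],y[1]);print("cell yaw",yaw)
x=np.array([np.cos(yaw),np.sin(yaw)]);yy=np.array([-x[1],x[0]])
q=(p-c)[:2];print("theta",np.arctan2(-q@yy,-q@x))
b=onz("wrist",f([[357,578]]),.031,s)[0]-c;print("stop local",b[:2]@x,b[:2]@yy)
o,v=ray("wrist",f([[207,336],[524,273]]),s)
# scene+side check of pin top and dowels
print(onz("side",[[354.6,181],[353.3,197.5]],.07),onz("side",[[337,202]],.066))
json.dump(dict(c=c[:2].tolist(),yaw=yaw,pin=p[:2].tolist()),open("cell.json","w"))
E
```

```text
dowels [[0.5733823  0.20761371 0.07      ]
 [0.56490801 0.14432726 0.07      ]] 0.06385130071901482
c [0.56914516 0.17597048 0.07      ] seal [0.56847282 0.17598592 0.05      ]
pin [0.52959885 0.13339598 0.066     ] [0.52978032 0.13306262 0.03      ] 0.05810765090472907
cell yaw -0.1331117883445856
theta 0.9553681717737719
stop local -0.0687858985089349 0.015210184557251191
[[0.56985448 0.20761468 0.07      ]
 [0.56062466 0.1402714  0.07      ]] [[0.52682943 0.13084622 0.066     ]]
```

```bash
python3 -m handwheel '[[[-0.04,0.35,0,0,0,-0.35,130],[-0.08,0.69,0,0,0,-0.7,130],[-0.08,0.69,0,0,0,-0.77,130]]]' 10 >/dev/null
python3 -m handwheel '[[[0,0,0.4,0,0,-0.35,130],[0,0,0.8,0,0,-0.7,130],[0,0,0.8,0,0,-0.77,130]]]' >/dev/null
python3 -m handwheel '[[[0,0,0.4,0,0,-0.35,130],[0,0,0.75,0,0,-0.7,130],[0,0,0.75,0,0,-0.77,130],[0,0,0.75,0,0,-0.77,130],[0,0,0.75,0,0,-0.77,130]]]'
python3 - <<'E'
from h import *
print(rel([.5297,.1333,.042]))
a=cams.grab_frame("scene")[165:265,225:375];b=cams.grab_frame("side")[130:230,280:430]
cv2.imwrite("pics/x.png",cv2.resize(np.hstack([a,b]),(800,267),interpolation=cv2.INTER_CUBIC))
E
```

```text
t: 3.45
eef_pos: [0.5308, 0.1335, 0.1042]
ee_rot: [3.141, -0.003, 0.821]
force: [-0.5, 0.4, 0.0]
width: 0.0432
gripper_force: 0.0
[-0.0134874  -0.00850614  0.77802964]
```

View pics/x.png

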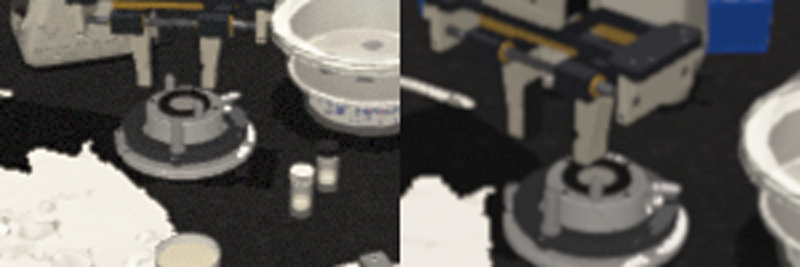

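The fingers straddle the pin in both views (scene crop (143,75) and (208,75), pin (178,130)). I'll descend and close on it.

```bash
python3 -m handwheel '[[[-0.01,-0.01,0.3,0,0,0,130],[-0.01,-0.01,0.6,0,0,0,130],[-0.01,-0.01,0.6,0,0,0,130]]]' | grep -E "pos|force"
python3 -m handwheel '[[[0,0,0.1,0,0,0,130],[0,0,0.18,0,0,0,130],[0,0,0.18,0,0,0,210],[0,0,0.18,0,0,0,255],[0,0,0.18,0,0,0,255]]]' 10
python3 -m handwheel '[[[0,0,0,0,0,0,255],[0,0,0,0,0,0,255]]]'
python3 - <<'E'
from h import *
# arc waypoints for a call, tool axes: radial inward=x, tool y = (sin,-cos) of yaw
for D in (.4,.2):
  n=4 if D==.4 else 2
  for k in range(1,n+1):
    a=.1*k*1.0
    print(D,k,np.round([58*(1-np.cos(a))/80,-58*np.sin(a)/80,a/.5],3))
s=arm.get_state();c=cell();C=np.array(c["c"]);print(np.linalg.norm(s["eef_pos"][:2]-C))
E
```

```text
eef_pos: [0.5278, 0.1322, 0.0536]
force: [-0.1, -0.2, -0.5]
gripper_force: 0.0
t: 4.55
eef_pos: [0.5288, 0.1329, 0.0405]
ee_rot: [3.141, -0.0, 0.823]
force: [0.5, -0.6, -0.1]
width: 0.0189
gripper_force: 0.0
t: 4.8
eef_pos: [0.5287, 0.1329, 0.0404]
ee_rot: [3.142, -0.0, 0.823]
force: [-1.7, 0.8, 2.2]
width: 0.0115
gripper_force: 10.0
0.4 1 [ 0.004 -0.072  0.2  ]
0.4 2 [ 0.014 -0.144  0.4  ]
0.4 3 [ 0.032 -0.214  0.6  ]
0.4 4 [ 0.057 -0.282  0.8  ]
0.2 1 [ 0.004 -0.072  0.2  ]
0.2 2 [ 0.014 -0.144  0.4  ]
0.059093454737321575
```

```bash
for i in 1 2; do python3 -m handwheel '[[[0.004,-0.072,0,0,0,0.2,255],[0.014,-0.144,0,0,0,0.4,255],[0.032,-0.214,0,0,0,0.6,255],[0.057,-0.282,0,0,0,0.8,255],[0.057,-0.282,0,0,0,0.8,255]]]' | grep -vE "t:"; done
python3 -m handwheel '[[[0.003,-0.055,0,0,0,0.15,255],[0.01,-0.11,0,0,0,0.31,255],[0.01,-0.11,0,0,0,0.31,255]]]'
python3 - <<'E'
from h import *
s=arm.get_state();c=cell();q=s["eef_pos"][:2]-c["c"];y=c["yaw"];x=np.array([np.cos(y),np.sin(y)]);v=np.array([-x[1],x[0]]);print(q@x,q@v,np.arctan2(-q@v,-q@x))
E
```

```text
eef_pos: [0.5148, 0.1515, 0.0403]
force: [-5.4, 0.3, 5.5]
width: 0.0114
gripper_force: 10.0
eef_pos: [0.5093, 0.1737, 0.0403]
force: [-6.6, 0.2, 8.1]
width: 0.0114
gripper_force: 10.0
t: 6.42
eef_pos: [0.5095, 0.1823, 0.0403]
ee_rot: [3.14, 0.002, -0.13]
force: [-7.8, 1.1, 9.2]
width: 0.0115
gripper_force: 10.0
-0.05992283323678436 -0.0016346144043801593 0.027271893608651964
```

```bash
python3 -m handwheel '[[[0,-0.03,0,0,0,0,255],[0,-0.06,0,0,0,0.03,255],[0,-0.06,0,0,0,0.03,255],[0,-0.06,0,0,0,0.03,255]]]'
python3 - <<'E'
from h import *
s=arm.get_state();c=cell();q=s["eef_pos"][:2]-c["c"];y=c["yaw"];x=np.array([np.cos(y),np.sin(y)]);v=np.array([-x[1],x[0]]);print(q@x,q@v,np.arctan2(-q@v,-q@x))
E
```

```text
t: 6.92
eef_pos: [0.5095, 0.1841, 0.0401]
ee_rot: [3.136, 0.003, -0.145]
force: [-4.1, -11.3, 12.6]
width: 0.0119
gripper_force: 10.0
-0.06015331995380016 0.00010103378567267929 -0.001679602900431811
```

Locked: -11 N at the stop and the angle reads about 0. I'll release, lift, and move over the cover.

```bash
python3 -m handwheel '[[[0,0,0,0,0,0,130],[0,0,0,0,0,0,130],[0,0,0,0,0,0,130]]]' | grep -E "wid|force"
for i in 1 2; do python3 -m handwheel '[[[0,0,-0.5,0,0,0,130],[0,0,-1,0,0,0,130]]]' >/dev/null; done
for i in 1 2 3 4 5; do python3 -m handwheel '[[[0.08,0.43,0,0,0,0,0],[0.17,0.87,0,0,0,0,0]]]' >/dev/null; done
python3 -m handwheel '[[[0,0,0,0,0,0,0],[0,0,0,0,0,0,0],[0,0,0,0,0,0,0]]]'
python3 - <<'E'
from h import *
import pickle
s=arm.get_state();im=cams.grab_frame("wrist");cv2.imwrite("pics/w2.png",im);pickle.dump(s,open("s2.pkl","wb"))
E
```

```text
force: [0.5, -0.1, 0.1]
width: 0.0361
gripper_force: 0.0
t: 9.43
eef_pos: [0.5278, -0.1659, 0.2002]
ee_rot: [-3.141, -0.0, -0.146]
force: [0.5, 0.1, -0.0]
width: 0.0871
gripper_force: 0.0
```

View pics/w2.png

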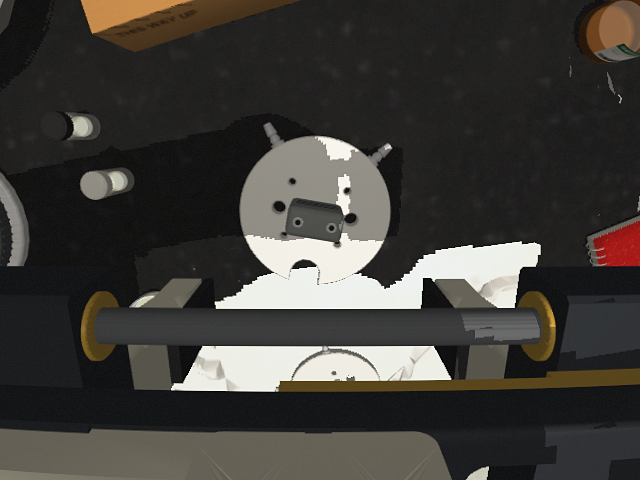

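The wrist view shows the large cover at (315,210): dowel holes near (279,206) and (350,218), grip block (316,220), notch (304,268). I'll measure from the holes.

Run:
```python
from h import *
import pickle,json
s=pickle.load(open("s2.pkl","rb"));im=cv2.imread("pics/w2.png");g=cv2.cvtColor(im,cv2.COLOR_BGR2GRAY)
P=[]
for x,y in((279,206),(350,218)):
    w=g[y-9:y+10,x-9:x+10]; m=(w<45).astype(np.uint8)
    n,l,st,ce=cv2.connectedComponentsWithStats(m)
    i=min((i for i in range(1,n) if st[i,4]>20),key=lambda i:np.hypot(*(ce[i]-9)))
    print(st[i],ce[i]);P.append(ce[i]+[x-9,y-9])
h=onz("wrist",P,.014,s);print(P,h,np.linalg.norm(h[0]-h[1]))
c=h.mean(0);d=h[0]-h[1];yaw=np.arctan2(-d[0],d[1])
b=onz("wrist",[[290,199],[343,206],[339,243],[287,235]],.058,s);print(b,b.mean(0))
n=onz("wrist",[[304,268]],.014,s)[0]-c
print("c",c,"yaw",yaw,"notch",n,"yaw2",np.arctan2(-n[1],-n[0]))
json.dump(dict(c=c[:2].tolist(),yaw=yaw),open("cover.json","w"))
cv2.imwrite("pics/w2c.png",cv2.resize(im[125:290,225:405],(654,600),interpolation=cv2.INTER_CUBIC))
```

```text
[ 4  4 11 11 86] [9.10465116 9.02325581]
[ 4  5 11  9 79] [9.12658228 8.97468354]
[array([279.10465116, 206.02325581]), array([350.12658228, 217.97468354])] [[ 0.54043387 -0.1339667   0.014     ]
 [ 0.52095162 -0.19356715  0.014     ]] 0.0627038472382064
[[ 0.55164562 -0.14835497  0.058     ]
 [ 0.54052766 -0.18714389  0.058     ]
 [ 0.51220686 -0.1802996   0.058     ]
 [ 0.52438264 -0.14151951  0.058     ]] [ 0.5321907  -0.16432949  0.058     ]
c [ 0.53069275 -0.16376692  0.014     ] yaw -0.315932205327363 notch [-0.04938375  0.01717532  0.        ] yaw2 -0.3347072912516082
```

View pics/w2c.png

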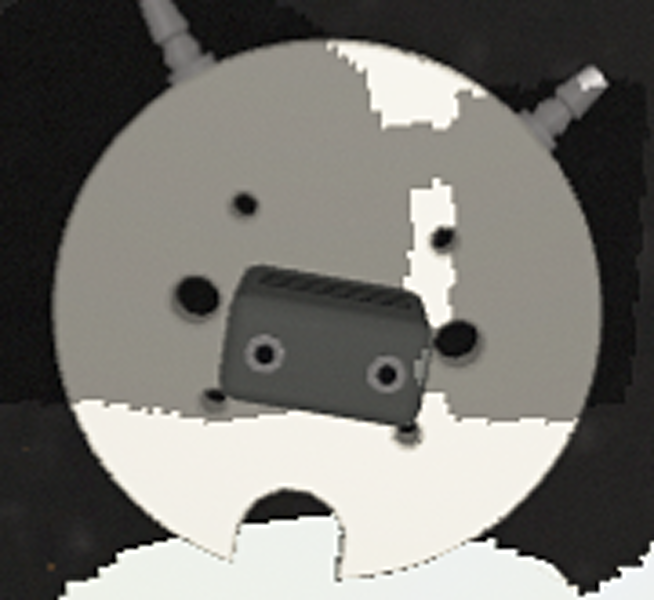

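```bash
for i in 1 2 3; do python3 -m handwheel '[[[0,0,0,0,0,0.3,100],[0,0,0,0,0,0.6,100],[0,0,0,0,0,0.87,100]]]' 50 >/dev/null; done
python3 -m handwheel '[[[0,0,0.3,0,0,0.3,100],[0,0,0.6,0,0,0.6,100],[0,0,0.9,0,0,0.87,100],[0,0,0.9,0,0,0.87,100],[0,0,0.9,0,0,0.87,100]]]'
python3 - <<'E'
from h import *
import pickle
s=pickle.load(open("s2.pkl","rb"))
k=onz("wrist",[[297.2,221.9],[331,227.4]],.058,s);d=k[0]-k[1];print("screws",k.mean(0),np.arctan2(-d[0],d[1]))
print(rel([.5313,-.164,.02]),arm.get_state()["q"])
E
```

```text
t: 11.22
eef_pos: [0.5284, -0.1664, 0.1291]
ee_rot: [-3.14, 0.0, -1.883]
force: [0.3, 0.7, 1.0]
width: 0.0536
gripper_force: 0.0
screws [ 0.52851413 -0.16216261  0.058     ] -0.31149143411265945
[-0.03965433 -0.02323413  1.36426491] [ 4.87246334e-02  2.45483941e-01 -3.90223042e-01  4.96832735e-04
 -9.34011153e-01 -3.61043833e-01]
```

```bash
python3 -m handwheel '[[[-0.04,-0.02,0.4,0,0,0,100],[-0.04,-0.02,0.8,0,0,0,100],[-0.04,-0.02,0.8,0,0,0,100],[-0.04,-0.02,0.8,0,0,0,100]]]' | grep -E "pos|force"
python3 -m handwheel '[[[0,0,0.3,0,0,0,100],[0,0,0.56,0,0,0,100],[0,0,0.56,0,0,0,100],[0,0,0.56,0,0,0,100]]]' 
python3 -m handwheel '[[[0,0,0,0,0,0,180],[0,0,0,0,0,0,255],[0,0,0,0,0,0,255],[0,0,0,0,0,0,255],[0,0,0,0,0,0,255]]]' 50
python3 -m handwheel '[[[0,0,-0.3,0,0,0,255],[0,0,-0.7,0,0,0,255],[0,0,-1,0,0,0,255],[0,0,-1,0,0,0,255],[0,0,-1,0,0,0,255]]]'
```

```text
eef_pos: [0.5314, -0.1642, 0.0659]
force: [0.3, 0.4, -0.2]
gripper_force: 0.0
t: 12.22
eef_pos: [0.5315, -0.1642, 0.021]
ee_rot: [-3.139, 0.0, -1.886]
force: [0.2, 0.1, 0.7]
width: 0.053
gripper_force: 0.0
t: 12.85
eef_pos: [0.5295, -0.1641, 0.0195]
ee_rot: [3.141, -0.0, -1.887]
force: [-4.3, 2.2, 6.0]
width: 0.0241
gripper_force: 50.0
t: 13.48
eef_pos: [0.5293, -0.164, 0.0981]
ee_rot: [3.14, -0.0, -1.887]
force: [0.2, 0.1, -4.7]
width: 0.0233
gripper_force: 50.0
```

Cover held. I'll lift it and carry it to above the cell.

```bash
python3 -m handwheel '[[[0,0,-0.5,0,0,0,255],[0,0,-1,0,0,0,255]]]' >/dev/null
for i in 1 2 3 4 5; do python3 -m handwheel '[[[-0.28,0.06,0,0,0,-0.02,255],[-0.56,0.12,0,0,0,-0.05,255],[-0.84,0.17,0,0,0,-0.073,255]]]' >/dev/null; done
python3 -m handwheel '[[[0,0,0,0,0,0,255],[0,0,0,0,0,0,255],[0,0,0,0,0,0,255]]]'
python3 - <<'E'
from h import *
import pickle
s1=pickle.load(open("s1.pkl","rb"));print("bowl",[onz("wrist",[[300,48]],z,s1)[0] for z in(.08,.12)])
s=arm.get_state();pickle.dump(s,open("s3.pkl","wb"));im=cams.grab_frame("wrist");cv2.imwrite("pics/w3.png",im)
c=cell();print(rel(c["c"]+[.1]),s["ee_rot"][2]-(c["yaw"]-np.pi/2))
E
```

```text
t: 15.98
eef_pos: [0.545, 0.1775, 0.1793]
ee_rot: [3.141, -0.0, -1.705]
force: [0.1, -0.4, -3.6]
width: 0.024
gripper_force: 50.0
bowl [array([0.67830191, 0.15518145, 0.08      ]), array([0.67043186, 0.15614085, 0.12      ])]
[-0.02202357 -0.30105003  0.99259256] -0.0008816583012825063
```

View pics/w3.png

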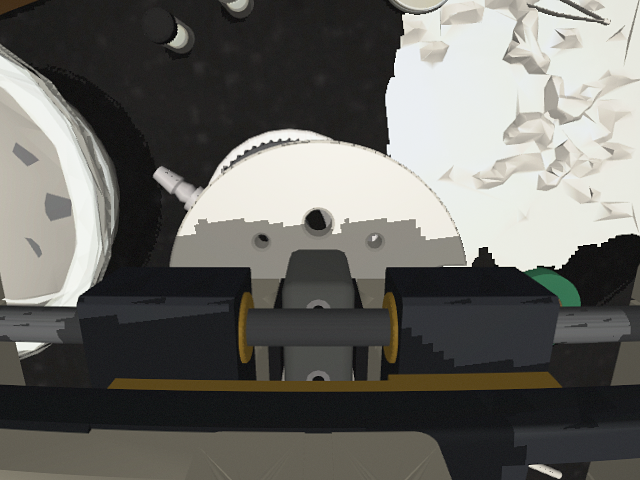

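The cover is held square: its -y hole is at (318,222) and the block at (318,300). The bowl rim on the left, near (118,200), is close, so I'll check that clearance and the hole's position in the hand.

Run:
```python
from h import *
import pickle
s=pickle.load(open("s3.pkl","rb"));s1=pickle.load(open("s1.pkl","rb"))
for z in(.06,.1,.14,.18):print(z,onz("wrist",[[118,190]],z,s)[0][:2],onz("wrist",[[300,48]],z,s1)[0][:2],onz("side",[[408,187]],z)[0][:2],onz("scene",[[328,172]],z)[0][:2])
g=cv2.cvtColor(cv2.imread("pics/w3.png"),cv2.COLOR_BGR2GRAY)
w=g[205:242,300:338];cs=cv2.HoughCircles(cv2.resize(w,None,fx=4,fy=4,interpolation=cv2.INTER_CUBIC),cv2.HOUGH_GRADIENT,1,50,param1=100,param2=15,minRadius=40,maxRadius=75)
print(cs/4 if cs is not None else None)
Rt=Ro.from_euler("xyz",s["ee_rot"])
for px in([318,222],[317.8,221.5]):
  p=onz("wrist",[px],s["eef_pos"][2]-.0195+.014,s)[0];print("hole in tool",Rt.inv().apply(p-s["eef_pos"]))
```

```text
0.06 [0.68105236 0.1281347 ] [0.6822368  0.15470185] [0.68295155 0.19433852] [0.75825486 0.26139806]
0.1 [0.66027373 0.12549495] [0.67436674 0.15566125] [0.66655841 0.125997  ] [0.70454279 0.19571053]
0.14 [0.63949511 0.12285521] [0.66649669 0.15662064] [0.65016526 0.05765548] [0.65083073 0.13002301]
0.18 [0.61871649 0.12021546] [0.65862664 0.15758004] [ 0.63377211 -0.01068605] [0.59711866 0.06433549]
[[[17.875 18.875 16.75 ]]]
hole in tool [ 0.03230776 -0.00090969  0.00550554]
hole in tool [ 0.03252064 -0.00099282  0.00550556]
```

```bash
python3 -m handwheel '[[[-0.015,-0.15,0,0,0,0,255],[-0.015,-0.294,0,0,0,0,255],[-0.015,-0.294,0.4,0,0,0,255],[-0.015,-0.294,0.8,0,0,0,255],[-0.015,-0.294,0.9,0,0,0,255]]]'
python3 -m handwheel '[[[0,0,0.06,0,0,0,255],[0,0,0.08,0,0,0,255],[0,0,0.08,0,0,0,255]]]'
python3 - <<'E'
from h import *
import pickle
s=arm.get_state();pickle.dump(s,open("s4.pkl","wb"));im=cams.grab_frame("wrist")
print(rel([.5685,.1755,.1]))
f=lambda i,x,y,w,h:cv2.resize(i[y:y+h,x:x+w],(400,400*h//w),interpolation=cv2.INTER_CUBIC)
a=f(im,278,190,80,60);b=f(cams.grab_frame("side"),300,140,120,90);c=f(cams.grab_frame("scene"),240,160,120,90);d=f(im,160,120,320,240)
cv2.imwrite("pics/w4.png",np.vstack([np.hstack([a,d]),np.hstack([b,c])]))
E
```

```text
t: 16.65
eef_pos: [0.5679, 0.1749, 0.1051]
ee_rot: [3.139, -0.003, -1.705]
force: [0.1, -0.5, -3.3]
width: 0.0235
gripper_force: 50.0
t: 17.02
eef_pos: [0.569, 0.1762, 0.1019]
ee_rot: [-3.14, 0.001, -1.704]
force: [-0.4, 0.1, -3.6]
width: 0.024
gripper_force: 50.0
[0.01010937 0.0046326  0.02316497]
```

View pics/w4.png

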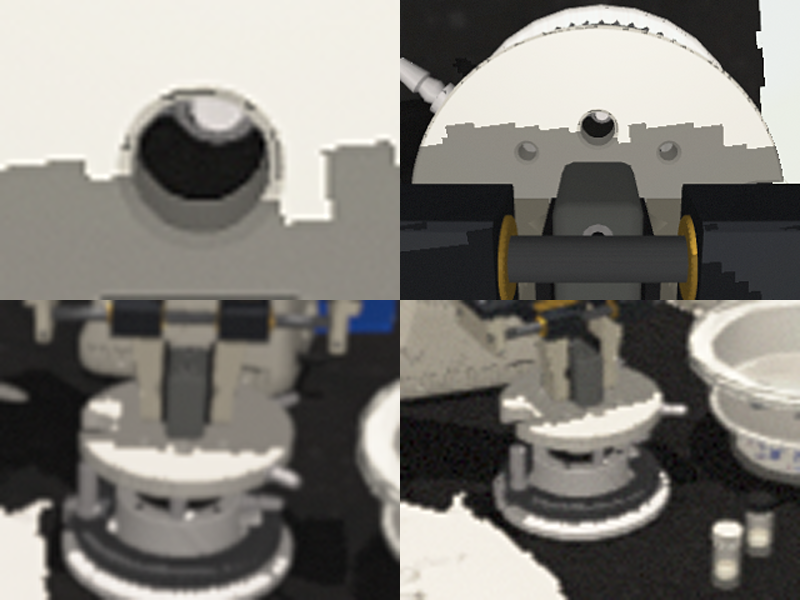

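The crop shows the dowel tip through the -y hole at crop (217,104), while the hole centre is at (206,161). The pin stands by the notch. I'll work out the offset.

Run:
```python
from h import *
import pickle
s=pickle.load(open("s4.pkl","rb"));z=s["eef_pos"][2]
R=Ro.from_euler("xyz",s["ee_rot"])
h=onz("wrist",[[278+206/5-.4,190+161/5-.4]],z-.0055,s)[0];d=onz("wrist",[[278+217/5-.4,190+104/5-.4]],.07,s)[0]
print(h,d,"shift tool mm",R.inv().apply(d-h)*1000, "hole in tool",R.inv().apply(h-s["eef_pos"])*1000)
print(arm.get_state()["eef_pos"],rel(s["eef_pos"]))
```

```text
[0.56530847 0.14404089 0.09639236] [0.56425589 0.14437856 0.07      ] shift tool mm [-0.17085832  1.11922582 26.39122838] hole in tool [32.40114693 -0.57698571  5.47139259]
[0.56880885 0.17618802 0.10170189] [-0.00086512 -0.00277201 -0.00237765]
```

```bash
python3 -m handwheel '[[[-0.002,0.014,0,0,0,0,255],[-0.002,0.014,0.1,0,0,0,255],[-0.002,0.014,0.15,0,0,0,255],[-0.002,0.014,0.2,0,0,0,255],[-0.002,0.014,0.2,0,0,0,255]]]'
python3 -m handwheel '[[[0,0,0.03,0,0,0,255],[0,0,0.06,0,0,0,255],[0,0,0.06,0,0,0,255]]]'
```

```text
t: 17.8
eef_pos: [0.5672, 0.1761, 0.0844]
ee_rot: [3.141, -0.001, -1.704]
force: [-0.1, 0.3, -3.4]
width: 0.024
gripper_force: 50.0
t: 18.18
eef_pos: [0.5673, 0.1762, 0.0799]
ee_rot: [3.141, -0.0, -1.704]
force: [-0.3, 0.0, -2.5]
width: 0.0236
gripper_force: 50.0
```

```bash
python3 -m handwheel '[[[0,0,0.03,0,0,0,255],[0,0,0.06,0,0,0,255],[0,0,0.08,0,0,0,255],[0,0,0.08,0,0,0,255]]]'
python3 -m handwheel '[[[0,0,0.03,0,0,0,255],[0,0,0.06,0,0,0,255],[0,0,0.06,0,0,0,255],[0,0,0.06,0,0,0,255]]]'
```

```text
t: 18.68
eef_pos: [0.5674, 0.1763, 0.0737]
ee_rot: [3.142, -0.0, -1.704]
force: [0.7, -0.6, -3.6]
width: 0.0235
gripper_force: 50.0
t: 19.18
eef_pos: [0.5676, 0.1763, 0.07]
ee_rot: [-3.141, 0.0, -1.704]
force: [-4.1, -0.3, 8.2]
width: 0.0242
gripper_force: 50.0
```

```bash
python3 -m handwheel '[[[0,0,0.02,0,0,0,255],[0,0,0.04,0,0,0,255],[0,0,0.06,0,0,0,255],[0,0,0.06,0,0,0,255]]]'
python3 -m handwheel '[[[0,0,0,0,0,0,255],[0,0,0,0,0,0,255],[0,0,0,0,0,0,255]]]'
```

```text
t: 19.68
eef_pos: [0.5677, 0.1763, 0.0693]
ee_rot: [-3.139, 0.001, -1.703]
force: [-18.5, -0.8, 42.9]
width: 0.0235
gripper_force: 50.0
t: 20.05
eef_pos: [0.5677, 0.1763, 0.0694]
ee_rot: [-3.139, 0.001, -1.703]
force: [-16.7, -2.1, 41.9]
width: 0.024
gripper_force: 50.0
```

```bash
python3 -m handwheel '[[[0,0.01,-0.02,0,0,0,255],[0,0.01,-0.02,0,0,0,255],[0,0.01,-0.02,0,0,0,255],[0,0.01,-0.02,0,0,0,255]]]'
```

```text
t: 20.55
eef_pos: [0.5676, 0.1764, 0.0694]
ee_rot: [-3.139, 0.001, -1.703]
force: [-7.8, -2.4, 27.1]
width: 0.0238
gripper_force: 50.0
```

The height stays at 0.0694 as the push eases from 42 to 27 N, so the cover is on the hard stop, level and on the dowels. I'm handing in.

```bash
python3 -c "
from station import arm
print(arm.job_done())"
```

```text
the job is handed in; nothing more can be done
None
```

I handed the job in at about 20.6 s with the ring turned to its locked stop and the cover over both dowels, held down flush on the cell with about 27 N. This is judged from force and position readings only: I had used all ten pictures, so I did not look at the seated cover, and the hand-in returned no verdict.

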